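Fetch the bearing hemmed in on the storage board

ROBOT

A 7-joint arm with a two-finger parallel gripper is mounted at the origin on a cart in front of the work surface, level with it; the furniture and walls round the work are solid. World frame = base frame: x ahead of the robot, y to its left, z up, the work surface at z = 0. Lengths are in mm, angles in rad, forces in N, time in s.
With the tool pointing down it reaches from about 400 to 875 mm from the base axis. Payload 19.3 kg.
Tool frame: the origin (TCP) lies at the very end of the fingers, on their centre line; the grasp point (between the pads) lies 19 mm behind it (grip_point_offset is the z of the grasp point in the tool frame, in mm); z points along the fingers, y is the line along which they close (so a half turn about z gives the same grasp; the last joint's range is limited). The gripper opens to 85 mm and grips with 20 to 120 N. Pads are 22 mm wide; open, the fingers measure 114 mm over their backs; the gripper's body (76 mm by 85 mm) begins 54 mm behind the grasp point. The pads swing forward as they close: fully open they stand 13 mm farther back than shut.
Start: joints at [1.113, 0.521, -0.036, 1.599, 0.021, 1.021, -0.113], TCP at [236.317, -578.592, 231.291] pointing down, gripper open.
Joint ranges: [-2.91, 2.91], [-0.3, 2.13], [-1.5, 1.42], [0.17, 2.43], [-1.26, 4.41], [0.16, 1.93], [-2.52, 2.52]. Speed limits (rad/s): [1.89, 1.89, 2.39, 2.39, 3.01, 3.01, 3.01].

INTERFACE

Orientations are given as a 3x3 rotation matrix whose columns are the frame's x, y, z axes.
In Python, from workcell import movep, movel, goto_joints, open_gripper, clamp, wait, inverse_kinematics, read_state, camera, PlanningError, finish_job, grip_point_offset gives the robot as it stands. Calls block until the motion is done:
- movep(position, orientation): joint-space move of the TCP to a pose.
- movel(position, frame=None, max_speed=150, guard=None): straight line of the TCP; frame=None keeps the orientation; max_speed is the mean speed in mm/s. With guard (N) it stops when the force on the tool has changed by that much, and returns True; else False.
- goto_joints(angles): joint-space move.
- open_gripper() and clamp(): open the fingers fully, or close them until they stop; the grip force is fixed at half the most.
- wait(seconds).
- inverse_kinematics(position, orientation): joint angles nearest the present ones, or None.
- read_state(): the state.
- camera(name): name is "scene" or "top" or "wrist"; returns a dict with "image" (420x560x3 uint8, blue, green, red), "range_z" (420x560 float32, mm along the optical axis (not along the pixel's ray), 0 where there is no reading), "fx", "fy", "cx", "cy" (pixels), "dist_coeffs" ([k1, k2, p1, p2, k3] as OpenCV has them; the pictures are not rectified), "cam_to_world" (4x4, takes a point from camera to world coordinates). Camera axes: x right, y up, looking along -z (the intrinsics and any distortion apply to the point x, -y, -z); pixel columns grow to the right and rows downward; lengths in mm; the calibration is good to about 2 mm. A picture is of the moment at which its call begins.
A pose or a line that the arm cannot do raises PlanningError and nothing moves.
- finish_job(): hands the job in; it is judged then, once.
The state is a dict: "time": time; "qpos": joint angles; "qvel": joint speeds; "joint_efforts": joint torques, N m; "eef_pos": TCP position; "tool_rot": TCP orientation; "ft_force": force on the tool from outside, world axes, zero at the start; "torque": the same for the moment, N m; "finger_gap": finger opening in mm; "gripper_force": force on a finger pad.
Only numpy, scipy, OpenCV 4.12 (cv2) and the standard library are available. Lean on these libraries where they do the work, as an engineer would, in place of code of your own. Each camera call takes 0.05 s, during which the arm holds its last target. There are 200 camera calls.

TASK

On the green storage board a ball bearing lies hemmed in by a jar of screws, a black gauge case and a small dark bottle. Without moving the bearing yet, stand all three upright on the blue side mat; then fit the bearing flat over the spigot of the red stand while they wait there, and finally stand each of the three back upright on the very spot of the board where it stood at the start. Tip nothing over and leave the tape measure, the carton and the orange oil filter alone.

Things in the scene. Friction and masses are not known exactly. Their poses are not given: they have to be found in the camera images.
- board: Fixed green board, 150 (x) x 195 (y) x 6 mm thick. Origin: centre of its underside; z up, +x towards the pale lip (8 mm wide, top at 16 mm) along its far edge. White circles outline the spots, in its frame: bearing at (30, 0) mm; the three others at (-31, 0), (30, 61), (30, -61) mm, which one where changes every time. Board, mat and stand also exchange places from start to start.
- side_mat: Fixed blue mat, 220 (x) x 150 (y) x 4 mm thick, empty at the start; the side area. Origin: centre of its underside, z up. There is room for the three things in a row along its x, about 70 mm apart. A thing counts as on it when the centre of its foot is above the mat.
- bearing_stand: Fixed round red base, 90 mm across, 8 mm thick, with a slim upright steel spigot in its middle: 12 mm diameter with a rounded tip, top 32 mm above the worktop. Origin: centre of its underside, z up.
- ball_bearing: Loose sealed ball bearing (steel rings, black seal between), a flat ring of 52 mm outer diameter, 29 mm bore, 15 mm high, about 0.18 kg, lying flat on the board between the three taller things. Origin: centre of its underside, z along its axis. Seated, its underside lies on the red base, 8 mm above the worktop.
- screw_jar: Loose closed jar of screws, of clear, hardly visible glass, with a pale tin lid: grip the glass, 62 mm diameter up to 78 mm above its foot; lid 56 mm diameter up to 88 mm; about 0.33 kg. Origin: centre of its foot, z up.
- feeler_box: Loose narrow black case of feeler gauges, standing upright: 40 (x) x 28 (y) x 98 mm high, about 0.12 kg. Origin: centre of its foot, z up, x and y square to its faces.
- brake_bottle: Loose small dark plastic bottle with a pale label and a grey screw cap: body 37 mm diameter up to 56 mm above its foot, cap 21 mm diameter up to 68 mm; about 0.14 kg. Origin: centre of its foot, z up.
- tape_measure: Bystander: yellow tape measure, 34 x 76 x 60 mm, beyond the work. Origin: centre of its underside. Not to be touched.
- plug_carton: Bystander: small pale carton, 48 x 84 x 50 mm, beyond the work. Origin: centre of its underside. Not to be touched.
- oil_filter: Bystander: orange-red round oil filter can, 71 mm across, 86 mm high, at the right of the work. Origin: centre of its underside. Not to be touched.

How it is judged:
By the outcome, as a careful person would: the job done as asked, in the order asked, and still so for the second after the job is handed in, with the robot touching nothing.
It also fails if it takes over 136 s, if anything falls off the work surface, if the arm or the gripper's body presses on something with over 40 N, if the wrist force passes 120 N, or if a joint passes its speed limit or range.

## Working session

There is one attempt and no reset: what is moved stays moved. The work goes in short steps, each a Python script; the robot and the scene stay as the last script left them, time stands still between calls to the robot, and variables do not carry over. Pictures are saved under pics/ and viewed, at most 14 in all, crops included, and the job is handed in when it is done.

```bash
mkdir -p pics; ls
python3 - <<'E'
from workcell import *
import cv2
for n in ("scene","top"):
    c=camera(n); cv2.imwrite(f"pics/{n}0.png",c["image"])
    print(n,c["fx"],c["fy"],c["cx"],c["cy"],c["dist_coeffs"]); print(c["cam_to_world"].round(3) if hasattr(c["cam_to_world"],'round') else c["cam_to_world"])
    print((c["range_z"]>0).mean())
s=read_state();print(s["time"],s["tool_rot"],grip_point_offset)
E
```

```text
pics
scene 532.0693375542028 532.0693375542028 285.17929810341684 218.35096524760425 [0.01531618 0.         0.         0.         0.        ]
[[-7.960000e-01  2.820000e-01 -5.360000e-01 -2.146010e+02]
 [-6.060000e-01 -3.570000e-01  7.110000e-01  1.028215e+03]
 [ 9.000000e-03  8.910000e-01  4.550000e-01  7.388370e+02]
 [ 0.000000e+00  0.000000e+00  0.000000e+00  1.000000e+00]]
0.9827933673469388
top 395.6698740252792 395.6698740252792 276.53563624980006 213.12711416434817 [-0.09479534  0.          0.          0.          0.        ]
[[-1.400000e-02  9.960000e-01 -8.300000e-02  5.308320e+02]
 [-1.000000e+00 -1.300000e-02  7.000000e-03 -6.425700e+01]
 [ 6.000000e-03  8.300000e-02  9.970000e-01  1.162972e+03]
 [ 0.000000e+00  0.000000e+00  0.000000e+00  1.000000e+00]]
0.9958503401360544
0.1 [[ 9.25764140e-01  3.78101255e-01 -4.45837013e-04]
 [ 3.78101510e-01 -9.25763711e-01  8.93814156e-04]
 [-7.47874734e-05 -9.96032741e-04 -9.99999501e-01]] -18.700000000000003
```

View pics/scene0.png

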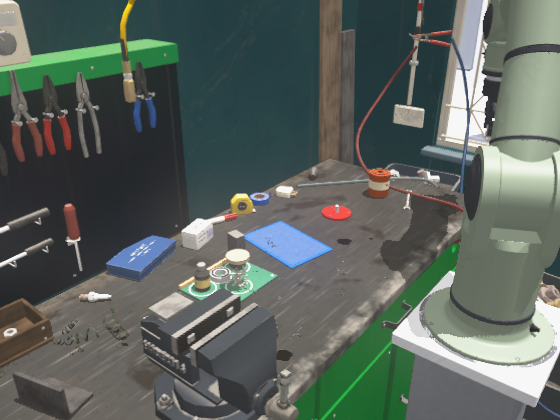

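View pics/top0.png

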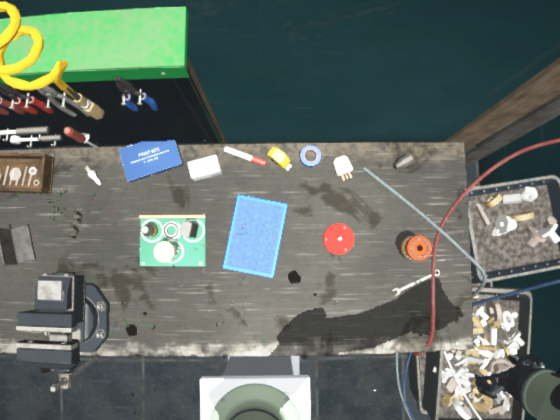

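The scene view shows the board with the jar in front, and the bottle and box on either side of the bearing. In the top view the board is at about (172,241), jar (166,252), bottle (150,229), box (193,229), bearing (171,229), mat (255,236), stand (339,239) and filter (417,248). The vise is at the lower left.

```bash
cat > h.py <<'E'
from workcell import *
import cv2, numpy as np
def K(c): return np.array([[c["fx"],0,c["cx"]],[0,c["fy"],c["cy"]],[0,0,1.]])
def rays(c,uv):
    p=cv2.undistortPoints(np.array(uv,float).reshape(-1,1,2),K(c),np.array(c["dist_coeffs"],float)).reshape(-1,2)
    d=np.c_[p[:,0],-p[:,1],-np.ones(len(p))]; T=np.array(c["cam_to_world"]); return T[:3,3],d@T[:3,:3].T
def onplane(c,uv,z):
    o,d=rays(c,uv); return o+d*((z-o[2])/d[:,2])[:,None]
def cloud(c):  # HxWx3 world points
    h,w=c["range_z"].shape; u,v=np.meshgrid(np.arange(w),np.arange(h))
    o,d=rays(c,np.stack([u.ravel(),v.ravel()],1)); return (o+d*c["range_z"].ravel()[:,None]).reshape(h,w,3)
def proj(c,P):
    T=np.array(c["cam_to_world"]); q=(np.array(P,float).reshape(-1,3)-T[:3,3])@T[:3,:3]; q=q*[1,-1,-1]
    return cv2.projectPoints(q,np.zeros(3),np.zeros(3),K(c),np.array(c["dist_coeffs"],float))[0].reshape(-1,2)
def down(yaw):  # finger-closing line (tool y) along angle yaw in world xy
    y=np.array([np.cos(yaw),np.sin(yaw),0]); z=np.array([0,0,-1.]); return np.c_[np.cross(y,z),y,z]
def hsv(c): return cv2.cvtColor(c["image"],cv2.COLOR_BGR2HSV)
def blob(c,lo,hi,z,roi=None):
    m=cv2.inRange(hsv(c),lo,hi)
    if roi: k=np.zeros_like(m); k[roi[1]:roi[3],roi[0]:roi[2]]=255; m&=k
    m=cv2.morphologyEx(m,cv2.MORPH_CLOSE,np.ones((5,5)))
    q=max(cv2.findContours(m,cv2.RETR_EXTERNAL,cv2.CHAIN_APPROX_NONE)[0],key=cv2.contourArea)
    P=onplane(c,q.reshape(-1,2),z); r=cv2.minAreaRect(P[:,:2].astype(np.float32)); return q,P,r
E
python3 - <<'E'
from h import *
c=camera("top"); np.set_printoptions(precision=1,suppress=True)
print("board",blob(c,(65,90,60),(90,255,255),6,(130,200,215,280))[2])
print("mat",blob(c,(95,90,60),(120,255,255),4,(215,185,295,285))[2])
print("stand",blob(c,(170,100,60),(180,255,255),8,(315,215,365,265))[2],blob(c,(0,100,60),(8,255,255),8,(315,215,365,265))[2])
X=cloud(c)
for n,u,v in (("jar",166,252),("bot",149,229),("box",193,229),("bear",171,223),("vise",50,330),("filter",417,248),("carton",204,167),("tape",280,158)): print(n,X[v,u],X[v-2:v+3,u-2:u+3,2].max())
p=[380,150,300]
for q in ([480,180,330],[450,150,330],[420,120,330]):
  for y in (0,np.pi/2): print(q,y,inverse_kinematics(q,down(y)))
E
```

```text
board ((546.8412475585938, 234.96109008789062), (193.2415008544922, 135.09645080566406), 89.57032775878906)
mat ((562.8641357421875, -7.908660888671875), (153.46234130859375, 223.24461364746094), 78.08827209472656)Traceback (most recent call last):
  File "<stdin>", line 5, in <module>
  File "h.py", line 22, in blob
    q=max(cv2.findContours(m,cv2.RETR_EXTERNAL,cv2.CHAIN_APPROX_NONE)[0],key=cv2.contourArea)
ValueError: max() iterable argument is empty
```

Run:
```python
from h import *
c=camera("top"); np.set_printoptions(precision=1,suppress=True)
q=blob(c,(0,100,60),(8,255,255),8,(315,215,365,265)) if 0 else None
m=(cv2.inRange(hsv(c),(0,120,60),(10,255,255))|cv2.inRange(hsv(c),(165,120,60),(180,255,255)));m[:,:315]=0;m[:,365:]=0
m[:215]=0;m[265:]=0;v,u=np.nonzero(m);P=onplane(c,np.c_[u,v],8);print("stand",len(u),P.mean(0),np.ptp(P,axis=0))
X=cloud(c)
for n,u,v in (("jar",166,252),("bot",149,229),("box",193,229),("bear",171,223),("vise",50,330),("filter",417,248),("carton",204,167),("tape",280,158)): print(n,X[v,u],X[v-2:v+3,u-2:u+3,2].max())
movep([470,235,330],down(np.pi/2)); w1=camera("wrist"); cv2.imwrite("pics/w1.png",w1["image"])
print(read_state()["time"],read_state()["qpos"]);print(np.array(w1["cam_to_world"]),w1["fx"],w1["dist_coeffs"])
```

```text
stand 741 [ 550.2 -250.9    8. ] [90.8 88.8  0. ]
jar [518.4 230.1  90.8] 98.06167541655736
bot [582.9 287.   61.5] 73.28685904557892
box [581.4 162.2  61.7] 96.8533871389277
bear [601.5 235.2  20.6] 25.523146300927237
vise [325.4 502.2 187.5] 187.51479181391142
filter [ 519.2 -457.5   84.2] 88.12141424851643
carton [759.3 134.1  48.2] 51.53290685503953
tape [779.8 -83.8  59.1] 62.0048261933332
3.2417 [ 0.3  0.5 -1.2  1.7  0.5  1.3  0.6]
[[  0.   -1.   -0.3 395.1]
 [  1.    0.    0.  235. ]
 [ -0.   -0.3   1.  472.5]
 [  0.    0.    0.    1. ]] 303.75836066360426 [0. 0. 0. 0. 0.]
```

View pics/w1.png

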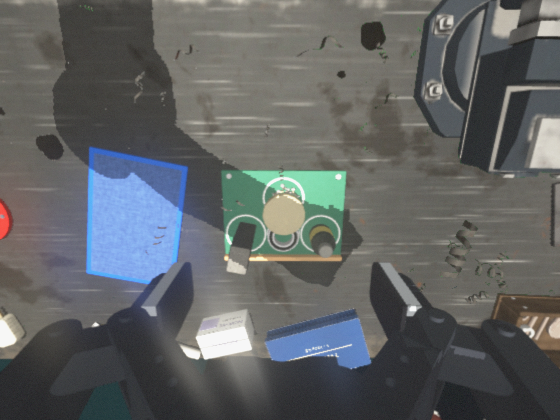

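The wrist view shows the jar lid at (284,214), box (241,245), bottle (322,240), bearing (284,238), circles, and mat at left. Now I'll take closer views from two sides.

Run:
```python
from h import *
import pickle
np.set_printoptions(precision=1,suppress=True)
L=[]
for i,(p,y) in enumerate((([500,235,240],np.pi/2),([620,235,240],-np.pi/2))):
    try: movep(p,down(y))
    except PlanningError as e: print(i,e); continue
    w=camera("wrist"); L.append(w); cv2.imwrite(f"pics/v{i}.png",w["image"]); print(np.array(w["cam_to_world"])[:3,3],read_state()["eef_pos"])
    try:
        q,P,r=blob(w,(65,90,50),(90,255,255),6); print("board",r,cv2.boundingRect(q))
        X=cloud(w); 
        for zlo,zhi in ((82,94),(94,104),(63,73),(18,24)):
            m=(X[...,2]>zlo)&(X[...,2]<zhi)&(abs(X[...,0]-547)<90)&(abs(X[...,1]-235)<110)&(w["range_z"]>100)
            n,lab,st,ce=cv2.connectedComponentsWithStats(m.astype(np.uint8))
            for k in range(1,n):
                if st[k,4]>60: Q=X[lab==k]; print((zlo,zhi),st[k,4],Q.mean(0),np.median(Q[:,2]),Q.min(0)[:2],Q.max(0)[:2],ce[k])
    except Exception as e: print(e)
print(read_state()["time"])
pickle.dump(L,open("views.pkl","wb"))
if len(L)>1: cv2.imwrite("pics/v01.png",np.vstack([cv2.resize(l["image"][40:380],None,fx=.85,fy=.85) for l in L]))
```

```text
[424.4 235.9 383.5] [499.9 235.9 241.8]
board ((519.9892578125, 237.59005737304688), (193.17935180664062, 86.9412612915039), 89.29229736328125) (205, 159, 156, 68)
(82, 94) 1515 [518.7 238.4  93. ] 93.41705955605079 [492.5 210.7] [549.2 265.2] [283.4 213. ]
(82, 94) 130 [562.5 181.6  88. ] 87.91894203921728 [559.2 167.7] [574.4 193.8] [229.9 250.9]
(94, 104) 563 [519.8 234.5  94.5] 94.41139738643409 [493.3 210.8] [542.9 261.3] [279.6 214.5]
(94, 104) 610 [577.3 178.1 102.3] 103.27017981632562 [559.5 160.5] [602.3 193.7] [224.9 269.8]
(63, 73) 90 [562.3 181.4  68. ] 68.1218117356124 [559.5 167.7] [567.7 193.7] [232.5 243.1]
(63, 73) 77 [575.3 295.6  68.6] 68.70884665497925 [571.5 288.1] [584.  307.3] [333.5 254. ]
(18, 24) 478 [591.1 237.2  20.9] 20.897240493460288 [571.7 212.5] [607.5 263.2] [281.9 248.9]
[695.2 235.5 382.8] [619.9 235.  240. ]
board ((524.2939453125, 299.4359130859375), (70.7659912109375, 86.03828430175781), 86.46137237548828) (207, 215, 55, 61)
(82, 94) 167 [592.5 181.5  88.2] 88.0968900900645 [565.5 158.7] [603.3 192.9] [333.6 219.1]
(82, 94) 1242 [525.3 237.7  92.8] 93.42420913394935 [493.4 209.4] [549.4 264.6] [278.8 279.4]
(94, 104) 569 [585.5 177.5 102.1] 103.19770205929711 [560.  158.7] [603.3 192.7] [339.5 230.4]
(94, 104) 169 [532.4 222.3  94.5] 94.44302995807743 [514.6 209.6] [547.  234.2] [293.2 274.4]
(94, 104) 123 [529.3 246.5  94.4] 94.34156112137703 [515.7 235.3] [540.1 260. ] [270.5 276.9]
(94, 104) 309 [508.9 231.4  94.5] 94.39111614386633 [494.4 209.4] [529.2 251.5] [284.6 293.6]
(63, 73) 122 [592.5 181.9  68.1] 68.30558315532068 [566.5 160.4] [603.1 192.6] [330.2 213. ]
(63, 73) 68 [588.9 294.3  68.4] 68.68397222584235 [577.4 287.1] [592.9 306. ] [227.  216.2]
(18, 24) 885 [582.8 236.4  21. ] 21.10025408077655 [556.8 211.5] [607.7 261.8] [280.2 208.6]
6.1833
```

View pics/v01.png

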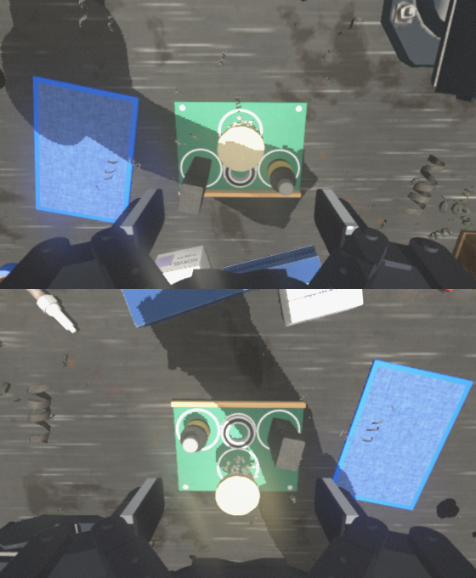

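Both views show the lid, bearing, box and bottle where the board frame predicts them, at the right heights. Next I'll refine each top per view, along with the mat and stand.

Run:
```python
from h import *
import pickle
np.set_printoptions(precision=1,suppress=True)
L=pickle.load(open("views.pkl","rb"))
def top(w,X,cen,rad,zt):
    m=(abs(X[...,2]-zt)<2.5)&(np.hypot(X[...,0]-cen[0],X[...,1]-cen[1])<rad)&(w["range_z"]>100)
    return X[m]
for i,w in enumerate(L+[camera("top")]):
    X=cloud(w); print("view",i)
    for n,c,r,z in (("jar",(521,237),45,94),("box",(582,176),32,104),("bottle",(582,298),26,74),("bearing",(582,237),30,21)):
        P=top(w,X,c,r,z)
        if len(P)<10: print(n,len(P)); continue
        f=P[:,:2].astype(np.float32)
        print(n,len(P),np.median(P[:,2]),"circ",np.round(cv2.minEnclosingCircle(f),1) if 0 else [np.round(cv2.minEnclosingCircle(f)[0],1),round(cv2.minEnclosingCircle(f)[1],1)],"rect",[np.round(a,1) for a in cv2.minAreaRect(f)])
    # white ring circles on board, z=6
    H=hsv(w); m=cv2.inRange(H,(0,0,170),(180,50,255))>0
    m&=(abs(X[...,2]-6)<3)&(abs(X[...,0]-552)<80)&(abs(X[...,1]-237)<100)
    P=X[m][:,:2]
    def ring(P,c,lo=18,hi=45):
        d=np.hypot(*(P-c).T); return P[(d>lo)&(d<hi)]
    print("white",len(P))
    q,P,r=blob(w,(98,110,60),(118,255,255),4,((60,100,215,400) if i==0 else (370,20,560,420) if i==1 else (215,185,295,285)))
    print("mat",[np.round(a,1) for a in r], cv2.boundingRect(q), np.median(X[q[:,0,1],q[:,0,0],2]))
    m=(abs(X[...,2]-6)<2.5)&(abs(X[...,0]-552)<110)&(abs(X[...,1]-237)<130)&(cv2.inRange(H,(65,80,40),(90,255,255))>0)
    P=X[m]; print("green",np.percentile(P[:,:2],[.5,99.5],axis=0).ravel(),np.median(P[:,2]))
# lower wrist look at stand from two sides
movep([500,-251,230],down(np.pi/2)); a=camera("wrist"); movel([600,-251,230],max_speed=200); b=camera("wrist")
for w in (a,b):
    X=cloud(w); m=(abs(X[...,2]-8)<3)&(np.hypot(X[...,0]-550,X[...,1]+251)<60)&(cv2.inRange(hsv(w),(0,120,60),(10,255,255))+cv2.inRange(hsv(w),(165,120,60),(180,255,255))>0)
    P=X[m]; e=cv2.minEnclosingCircle(P[:,:2].astype(np.float32)); print("stand",len(P),e,np.median(P[:,2]))
    m=(X[...,2]>24)&(X[...,2]<40)&(np.hypot(X[...,0]-550,X[...,1]+251)<40); print("spigot",m.sum(),X[m].mean(0),X[m].max(0))
cv2.imwrite("pics/st.png",np.hstack([a["image"][60:360,100:460],b["image"][60:360,100:460]]))
cv2.imwrite("pics/z0.png",cv2.resize(L[1]["image"][150:350,180:380],None,fx=2.8,fy=2.8,interpolation=cv2.INTER_CUBIC))
print(read_state()["time"])
```

```text
view 0
jar 2290 93.77530209480952 circ [array([521. , 237.8]), 28.3] rect [array([520.8, 237.9]), array([55.5, 55. ]), np.float64(17.8)]
box 902 103.91193067501405 circ [array([581.2, 176.9]), 22.7] rect [array([581. , 176.7]), array([27.6, 39.2]), np.float64(77.7)]
bottle 240 74.22522710547855 circ [array([581.9, 298.5]), 10.6] rect [array([582.3, 298.1]), array([19.8, 20.1]), np.float64(5.7)]
bearing 474 20.90756338120758 circ [array([582. , 237.6]), 25.7] rect [array([589.8, 237.8]), array([50.6, 35.3]), np.float64(88.7)]
white 1010
mat [array([567. ,   6.8]), array([126. , 222.5]), np.float64(78.1)] (60, 133, 104, 172) 3.607652967769525
green [477.6 142.  615.6 334. ] 6.118747441414769
view 1
jar 1874 93.85505876300309 circ [array([521. , 236.6]), 28.4] rect [array([521.3, 237.2]), array([54.7, 55.5]), np.float64(39.3)]
box 1021 104.03380574928656 circ [array([581.6, 175.4]), 22.8] rect [array([581.7, 175.8]), array([27.7, 39.7]), np.float64(78.6)]
bottle 264 74.45679155144228 circ [array([582.5, 297.4]), 10.4] rect [array([582.5, 297.1]), array([19.1, 19.7]), np.float64(62.7)]
b
[... 595 characters left out ...]
 circ [array([582.3, 295.3]), 9.4] rect [array([582.4, 295.8]), array([14.2, 16.7]), np.float64(89.4)]
bearing 121 20.7548405026389 circ [array([580.8, 234. ]), 26.0] rect [array([581.2, 233.4]), array([50.6, 46.5]), np.float64(89.7)]
white 299
mat [array([562.9,  -7.9]), array([152. , 222.8]), np.float64(78.3)] (223, 194, 65, 84) 1.3203012990492198
green [478.8 141.1 615.1 324.7] 5.724911064482967
stand 3492 ((550.65771484375, -250.47836303710938), 45.00459289550781) 8.038300116462779
spigot 79 [ 549.5 -250.5   29.9] [ 556.  -244.5   33.6]
stand 4457 ((551.0804443359375, -250.38319396972656), 44.95030212402344) 8.07431538590572
spigot 90 [ 550.6 -250.3   30.3] [ 556.6 -244.9   33.7]
10.1333
```

Measurements agree within 1 mm between views, and the heights check at 94, 104, 74, 21 and 8. One gripper yaw (78°) suits everything. Jar first.

```bash
cat >> h.py <<'E'
R=down(np.deg2rad(78.2)); UP=190
P0=dict(jar=(521,237.2,37),bottle=(582.3,297.8,24),box=(581.4,176.3,47),bearing=(582,237,5.5))
mx=np.array([.979,-.204]); M=np.array([563.5,-7.])
P1={k:(*(M+d*mx),P0[k][2]-2) for k,d in (("jar",0),("bottle",-70),("box",70))}; P1["bearing"]=(550.8,-250.4,P0["bearing"][2]+2)
def lin(p,v,guard=None):
    for s in (v,v*.7,v*.45,v*.25):
        try: return movel(list(map(float,p)),R,max_speed=s,guard=guard)
        except PlanningError as e: err=e
    raise err
def pick(p):
    lin((p[0],p[1],UP),300); lin((p[0],p[1],p[2]+30),220); lin(p,80,guard=15)
    clamp(); s=read_state(); print("grip",s["finger_gap"],s["gripper_force"],s["eef_pos"],s["time"])
    lin((p[0],p[1],p[2]+15),60); lin((p[0],p[1],UP),200); print("held gap",read_state()["finger_gap"])
def place(p,gap=.6):
    lin((p[0],p[1],UP),250); wait(.2); lin((p[0],p[1],p[2]+25),200); g=lin((p[0],p[1],p[2]+gap),40,guard=12); wait(.2)
    s=read_state(); print("place",g,s["eef_pos"],s["ft_force"]); open_gripper(); lin((p[0],p[1],p[2]+30),100); lin((p[0],p[1],UP),250); print("t",read_state()["time"])
E
python3 - <<'E'
from h import *
np.set_printoptions(precision=1,suppress=True)
a=P0["jar"]
lin((*M,UP+50),300)
lin((a[0],a[1],UP+50),250)
pick(a); place(P1["jar"])
cv2.imwrite("pics/j1.png",camera("wrist")["image"])
E
```

```text
grip 61.02893968230812 64.13316249847412 [521.2 237.3  37.6] 14.15
held gap 60.84577407939051
place True [563.1  -7.1  35.6] [-2.7 -0.6 11.5]
t 19.8167
```

View pics/j1.png

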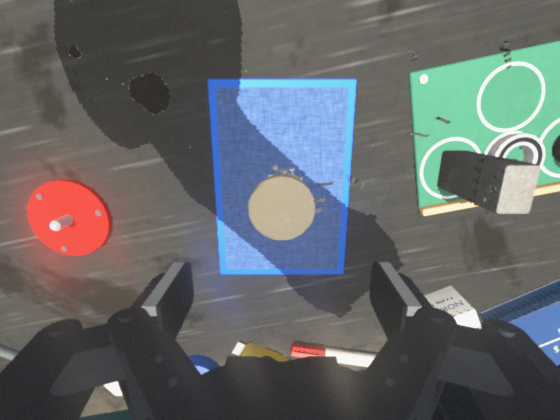

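The jar stands mid-mat at (281,208) and the bearing is undisturbed at (515,150). Bottle and box next.

Run:
```python
from h import *
np.set_printoptions(precision=1,suppress=True)
for k in ("bottle","box"):
    pick(P0[k]); place(P1[k])
lin((552,180,240),300); w=camera("wrist"); cv2.imwrite("pics/b1.png",w["image"])
X=cloud(w)
for n,c,r,z in (("jar",P1["jar"],35,92),("box",P1["box"],32,102),("bottle",P1["bottle"],26,72),("bearing",P0["bearing"],30,21)):
    m=(abs(X[...,2]-z)<2.5)&(np.hypot(X[...,0]-c[0],X[...,1]-c[1])<r); f=X[m][:,:2].astype(np.float32)
    print(n,len(f),c,len(f)>5 and cv2.minEnclosingCircle(f), len(f)>5 and cv2.minAreaRect(f))
```

```text
grip 35.73285839147489 59.61966097354889 [582.5 297.8  24.5] 22.8417
held gap 35.87873893757864
place True [494.7   7.2  22.4] [-1.6 -0.9 11.1]
t 29.0917
grip 27.58262927256958 56.31507754325867 [581.5 176.4  47.3] 31.6333
held gap 27.452711527423162
place True [631.6 -21.3  45.3] [-1.9 -0.3  9.3]
t 37.2167
jar 2175 (np.float64(563.5), np.float64(-7.0), 35) ((562.593994140625, -6.5414018630981445), 29.054304122924805) ((563.1302490234375, -6.286979675292969), (55.22719192504883, 55.22535705566406), 43.35082244873047)
box 655 (np.float64(632.03), np.float64(-21.28), 45) ((631.0072631835938, -19.670927047729492), 22.611398696899414) ((630.4217529296875, -20.421329498291016), (28.321449279785156, 38.15892791748047), 77.60303497314453)
bottle 315 (np.float64(494.97), np.float64(7.279999999999999), 22) ((494.6804504394531, 7.474771499633789), 10.52130126953125) ((494.5472106933594, 7.619800090789795), (18.844161987304688, 19.633174896240234), 78.19921875)
bearing 916 (582, 237, 5.5) ((581.6775512695312, 237.3245391845703), 25.72283172607422) ((581.7046508789062, 237.19215393066406), (50.414825439453125, 50.279518127441406), 83.9649887084961)
```

View pics/b1.png

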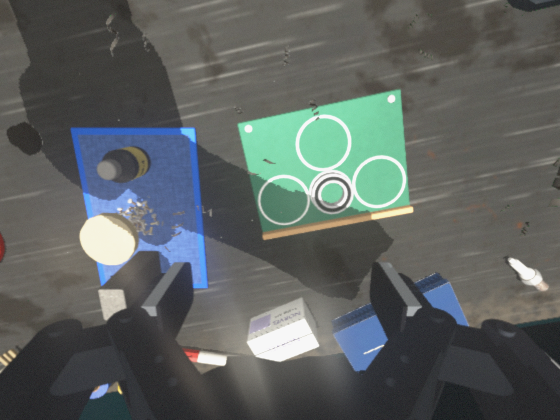

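All three stand on the mat, the bearing is unmoved at (332,193), and the spot rings are free at (324,143), (284,200) and (380,181). Now the bearing, with a check of the ring centres.

Run:
```python
from h import *
np.set_printoptions(precision=1,suppress=True)
w=camera("wrist"); H=hsv(w)
m=cv2.inRange(H,(60,60,40),(95,255,255)) # green: holes enclosed by white rings
cs,hi=cv2.findContours(m,cv2.RETR_CCOMP,cv2.CHAIN_APPROX_NONE)
for q,h in zip(cs,hi[0]):
    if h[3]>=0 and cv2.contourArea(q)>900:
        P=onplane(w,q.reshape(-1,2),6); e=cv2.fitEllipse(P[:,:2].astype(np.float32)); print("ring",np.round(e[0],1),np.round(e[1],1))
pick(P0["bearing"])
s=read_state(); print(s["finger_gap"],s["gripper_force"])
p=P1["bearing"]; lin((p[0],p[1],UP),250)
cv2.imwrite("pics/be.png",np.hstack([camera("wrist")["image"][100:,100:460],camera("scene")["image"][100:,200:560]]))
```

```text
ring [564.  237.5] [129.9 176.2]
grip 49.84342155650509 59.80660127475858 [582.2 237.    6.5] 40.4583
held gap 49.79016291141433
49.79016291141433 62.35058231279254
```

View pics/be.png

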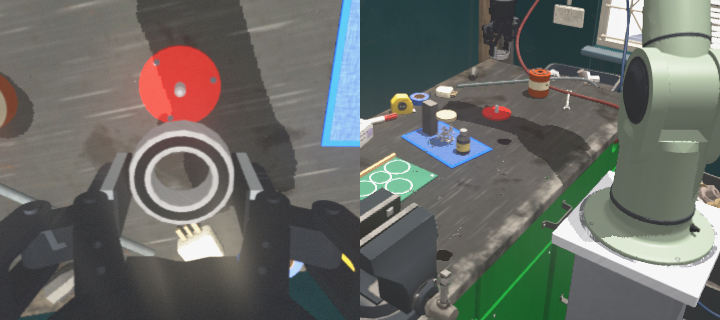

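The bearing is held level between the fingertips and all three things stand on the mat. Seat it.

Run:
```python
from h import *
np.set_printoptions(precision=1,suppress=True)
place(P1["bearing"],.8)
w=camera("wrist"); cv2.imwrite("pics/se.png",cv2.resize(w["image"][100:330,130:430],None,fx=2,fy=2)); X=cloud(w); c=P1["bearing"]
d=np.hypot(X[...,0]-c[0],X[...,1]-c[1]); m=(abs(X[...,2]-23)<4)&(d<32); P=X[m]
print(len(P),cv2.minEnclosingCircle(P[:,:2].astype(np.float32)),np.median(P[:,2]))
print("plane",np.linalg.lstsq(np.c_[P[:,:2]-c[:2],np.ones(len(P))],P[:,2],rcond=None)[0].round(4))
m=(X[...,2]>28)&(d<32)&(X[...,2]<45); print("spigot",m.sum(),X[m].mean(0),X[m].max(0))
```

```text
place True [ 550.5 -250.4    8.5] [-2.4 -0.4 11.2]
t 47.8917
1306 ((550.2307739257812, -249.6122589111328), 25.866052627563477) 22.96323874625807
plane [ 0.  -0.  22.9]
spigot 97 [ 550.3 -250.3   30.5] [ 556.3 -244.9   32.8]
```

View pics/se.png

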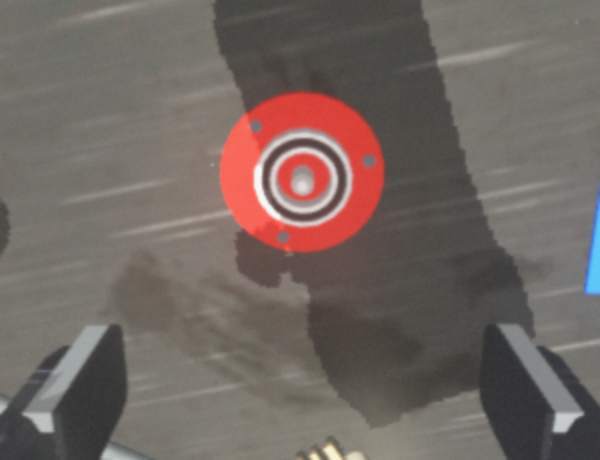

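The bearing lies flat on the base, its top at 23 mm, with the spigot through the bore at (302,181). Now the returns.

Run:
```python
from h import *
np.set_printoptions(precision=1,suppress=True)
lin((620,-120,UP+40),300)
for k in ("box","bottle","jar"):
    pick(P1[k]); place(P0[k])
lin((500,236,240),200); wait(.3); V=[camera("wrist")]
lin((480,120,260),300); wait(.3); V.append(camera("wrist")); t=camera("scene")
for w in V:
  X=cloud(w)
  for n,z in (("jar",94),("box",104),("bottle",74)):
    c=P0[n]; m=(abs(X[...,2]-z)<2.5)&(np.hypot(X[...,0]-c[0],X[...,1]-c[1])<32); f=X[m][:,:2].astype(np.float32)
    if len(f)>5: print(n,len(f),c,np.round(cv2.minEnclosingCircle(f)[0],1),[np.round(a,1) for a in cv2.minAreaRect(f)],np.median(X[m][:,2]))
cv2.imwrite("pics/e.png",np.vstack([cv2.resize(V[0]["image"][100:350,100:460],(432,300)),cv2.resize(t["image"][150:320,140:384],(432,300))]))
print(read_state()["time"],read_state()["ft_force"])
```

```text
grip 27.372047848855974 56.45920693874359 [632.2 -21.3  45.3] 50.875
held gap 27.7936525709615
place True [581.1 176.1  47.3] [-1.2 -1.5  9.9]
t 56.45
grip 35.80421382053808 58.910043239593506 [495.1   7.2  22.4] 59.05
held gap 35.773778410729285
place True [582.  297.6  24.5] [-1.5 -1.7  9.2]
t 65.2833
grip 61.05631295931284 63.96067142486572 [563.7  -7.   35.6] 68.0417
held gap 61.23902528697256
place True [520.7 237.   37.6] [-1.1 -1.4  9.3]
t 73.6917
jar 2316 (521, 237.2, 37) [520.2 237.8] [array([519.8, 237.6]), array([54.5, 55.9]), np.float64(36.6)] 93.78319473176307
box 878 (581.4, 176.3, 47) [579.8 176.7] [array([579.6, 177. ]), array([27.3, 39.8]), np.float64(77.2)] 103.8970095806466
bottle 248 (582.3, 297.8, 24) [581.3 298.2] [array([581. , 298.4]), array([20.1, 19.5]), np.float64(82.6)] 74.35603972603641
jar 2085 (521, 237.2, 37) [519.8 237.3] [array([519.8, 237.5]), array([55.1, 55. ]), np.float64(42.3)] 93.73453359227142
box 811 (581.4, 176.3, 47) [580.2 176.5] [array([580.1, 176.8]), array([27.8, 40.2]), np.float64(78.6)] 103.82078779656592
bottle 231 (582.3, 297.8, 24) [581.1 297.5] [array([580.7, 297.5]), array([20.3, 18.4]), np.float64(78.7)] 74.22275031830128
75.4167 [-0.8 -0.1  0.8]
```

View pics/e.png

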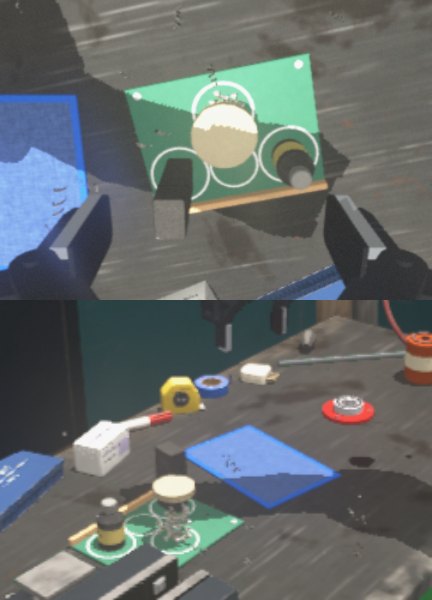

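All three stand upright within about 1.5 mm of where they started, the bearing is on its stand, and the robot touches nothing.

```bash
python3 -c "
from workcell import *
print(finish_job())"
```

```text
the job is handed in; nothing more can be done
None
```

The job is handed in: the bearing sits flat over the spigot, and the jar, gauge case and bottle stand upright within about 1.5 mm of their starting spots, with about 75 s used of the 136 s allowed.

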